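# Fill the seed tray and hold it level over the light plate

## Robot

A 7-joint arm with a two-finger parallel gripper is mounted at the origin on the work surface. World frame = base frame: x ahead of the robot, y to its left, z up, the work surface at z = 0. Lengths are in mm, angles in rad, forces in N, time in s.
With the tool pointing down it reaches from about 425 to 875 mm from the base axis. Payload 8.4 kg.
Tool frame: the origin (TCP) lies between the finger pads; the fingertips stand 17 mm ahead of it and the grasp point (between the pads) lies 2 mm behind it; z points along the fingers, y is the line along which they close (so a half turn about z gives the same grasp; the last joint's range is limited). The gripper opens to 87 mm and grips with 3 to 60 N. Pads are 19 mm wide; open, the fingers measure 117 mm over their backs; the gripper's body (75 mm by 190 mm) begins 51 mm behind the grasp point.
Start: joints at [1.221, 0.333, 0.04, 1.465, -0.013, 1.343, -0.059], TCP at [161.295, -629.641, 239.546] pointing down, gripper open.
Joint ranges: [-2.58, 2.58], [-0.38, 2.09], [-1.3, 1.39], [0.25, 2.4], [-1.5, 4.64], [0.08, 2.09], [-2.65, 2.65]. Speed limits (rad/s): [2.22, 2.22, 2.79, 2.79, 3.14, 3.14, 3.14].

## Interface

Orientations are given as a rotation vector (axis times angle).
In Python, from workcell import telemetry, eyes, env gives the robot as it stands. The module is installed in compiled form; this text tells all that it offers.
- The arm moves only by the shell command python3 -m creep 'ROWS' [OPENING] [FORCE]. ROWS is a JSON object of lists of equal length, an entry for each row: "travel": the shift along the world's x, y, z in mm, a list of three; "spin": the turn about the world's z in degrees. A call has 1 to 10 rows; each row is the pose to reach, as a shift and turn from the pose commanded when the call began; what a row does not reach only later rows make up. A row lasts 1/10 s, in which the tool goes at most 50 mm and 8.59 degrees, less where a joint would pass 70% of its speed; a pose out of reach is approached as far as the arm can. A call with a gripper value outside its range is refused whole. OPENING is the finger opening in mm, from 0 to 87, set as the call begins (- or left out, the last holds). The fingers move at their own pace and stop on an object; FORCE is the grip in N (left out, the last holds). Time passes only in rows, so rows that repeat a pose let the fingers close. It gives the time, the measured TCP pose, the force, the opening and the grip force at its end, in the units of the state.
- telemetry.observe(): the state, without advancing time (a new reading comes with each control period).
- eyes.camera(name): name is "scene" or "top"; returns a dict with "color" (420x560x3 uint8, red, green, blue), "fovy" (degrees; the focal length in pixels is half the picture's height over the tangent of half this angle, whatever the lens; pixels are square), "cx", "cy" (the principal point, pixels), "xyz" and "rotation" of the camera in the world. Camera axes: x right, y down, z forward; pixel columns grow to the right and rows downward; lengths in mm; the calibration is good to about 2 mm. A picture is of the moment at which its call begins. There is no depth.
- env.finish_job(): hands the job in; it is judged then, once.
Trained networks look in the newest picture that a camera, given by its name, has taken for a name from the list of things; names that differ only in an ending like _2 or _b are one class to them, and where a whole thing is asked for, a point or a joint stands for the part that bears it (a point fixed in the world has none). Each returns a list of dicts, best first, with "confidence" (0 to 1); they miss things now and then, are a little off and sometimes report something else, mostly with a low value. They report only what shows in the picture. A call takes as long as a camera call. They do not tell look-alikes from the thing itself.
- eyes.cut_out(camera, query): "pixels" (420x560 bool, what is visible of it) and "box" ([left, top, right, bottom] in pixels, round what is visible of it).
The state is a dict: "time_s": time; "joint_pos": joint angles; "dq": joint speeds; "effort": joint torques, N m; "position": TCP position; "ee_rot": TCP orientation; "wrist_force": force on the tool from outside, world axes, zero at the start; "wrist_torque": the same for the moment, N m; "finger_gap": opening from 0.0 (shut) to 1.0 (fully open); "grip_force": force on a finger pad.
Only numpy, scipy, OpenCV 4.12 (cv2) and the standard library are available. Lean on these libraries where they do the work, as an engineer would, in place of code of your own. Each camera call takes 0.05 s, during which the arm holds its last target. There are 200 camera calls.

## Task

Put the two seeds from the stand into the two empty pockets of the white sample tray, one to a pocket, while the tray stands on the bench. Then lift the tray by its blue grip, carry it without tipping the seeds out and finish holding it still and level over the middle of the round light plate, its underside about 10 cm above the plate, for its picture: do not put it down or let go. Leave the bottle, the pot and the blue cap where they are.

Things in the scene. Friction and masses are not known exactly. Their poses are not given: they have to be found in the camera images.
- tray: loose white plastic sample tray, 186 (x) x 132 (y) x 11 mm high, about 0.3 kg, origin at the centre of its underside, z up. Four square pockets (32 x 32 mm, 5 mm deep, with blue floors, the floors 6 mm above the underside) at its corners; an upright blue grip blade in the middle, 40 mm long (along the tray's x), 12 mm thick (along the tray's y), its top 74 mm above the underside
- tray_handle (a point): point in the middle of the tray's grip blade, 62 mm above the tray's underside; to grip the blade close the fingers along the tray's y
- light_plate: round light plate, fixed to the bench, black rim and glowing white disc, 160 mm across, 12 mm high; origin at the centre of its underside, on the bench
- stand: fixed seed stand: green base 56 (x) x 150 (y) x 4 mm with two upright square orange cups, 20 mm wide outside, 14 mm inside, tops 16 mm above the bench, at 45 mm to either side of the origin along the stand's y; a seed sits in each, its centre 29 mm above the bench. Origin at the centre of the underside
- well0 (a point): where the centre of a seed lies when seated in the tray pocket at x +66, y +38 mm of the tray's frame: 21 mm above the tray's underside, 10 mm above its top face (filled at the start)
- well1 (a point): where the centre of a seed lies when seated in the tray pocket at x +66, y -38 mm of the tray's frame: 21 mm above the tray's underside, 10 mm above its top face (empty at the start)
- well2 (a point): where the centre of a seed lies when seated in the tray pocket at x -66, y -38 mm of the tray's frame: 21 mm above the tray's underside, 10 mm above its top face (filled at the start)
- well3 (a point): where the centre of a seed lies when seated in the tray pocket at x -66, y +38 mm of the tray's frame: 21 mm above the tray's underside, 10 mm above its top face (empty at the start)
- seed_a_center (a point): centre of a hard round brown palm seed, a ball 30 mm across, 17 g, in pocket well0 of the tray at the start
- seed_b_center (a point): centre of a hard round brown palm seed, a ball 30 mm across, 17 g, in pocket well2 of the tray at the start
- seed_c_center (a point): centre of a hard round brown palm seed, a ball 30 mm across, 17 g, on the stand's +y cup at the start
- seed_d_center (a point): centre of a hard round brown palm seed, a ball 30 mm across, 17 g, on the stand's -y cup at the start
- bottle: bystander: white squeeze bottle with red label and blue cap, 52 mm across, 110 mm high; origin at the centre of its underside
- pot: bystander: small white pot with orange label, 38 mm across, 55 mm high; origin at the centre of its underside
- cap: bystander: loose blue screw cap, 48 mm across, 13 mm high; origin at the centre of its underside
Mind the look-alikes: they are no part of the job. Leave any orange look-alike of the part that bears seed_b_center alone. Leave any yellow look-alike of the part that bears seed_d_center alone.

How it is judged (in metres and radians):
On the way, in this order (a step that is already met when the one before it is completed fails the run):
1. all four pockets hold one seed each while the tray stands on the bench, and the fingers have let go (distance between seed_a_center and well0 below 0.01 m and distance between seed_b_center and well2 below 0.01 m and (distance between seed_c_center and well1 below 0.01 m or distance between seed_c_center and well3 below 0.01 m) and (distance between seed_d_center and well1 below 0.01 m or distance between seed_d_center and well3 below 0.01 m) and height (world z) of tray below 0.01 m and contact force between the fingers and anything else below 0.2 N), for 0.2 s.
2. the tray is lifted clear of the bench with the seeds in it (distance between seed_a_center and well0 below 0.01 m and distance between seed_b_center and well2 below 0.01 m and (distance between seed_c_center and well1 below 0.01 m or distance between seed_c_center and well3 below 0.01 m) and (distance between seed_d_center and well1 below 0.01 m or distance between seed_d_center and well3 below 0.01 m) and height (world z) of tray above 0.04 m), for 0.2 s.
At the end, for the whole second after the job is handed in: the fingers hold the tray still, tilted under 0.12 rad, its centre within 30 mm of the light plate's centre from above, underside 80 to 150 mm above the bench, touching no bystander, one seed in each of the four pockets (seed centre within 10 mm of the pocket point) (distance between seed_a_center and well0 below 0.01 m and distance between seed_b_center and well2 below 0.01 m and (distance between seed_c_center and well1 below 0.01 m or distance between seed_c_center and well3 below 0.01 m) and (distance between seed_d_center and well1 below 0.01 m or distance between seed_d_center and well3 below 0.01 m) and horizontal distance between tray and light_plate below 0.03 m and height (world z) of tray between 0.08 and 0.15 m and angle between tray's own z axis and vertical below 0.12 rad and linear speed of tray below 0.03 m/s and contact force between the fingers and tray above 1 N and contact force between tray and bottle below 0.05 N and contact force between tray and pot below 0.05 N and contact force between tray and cap below 0.05 N); the arm keeps its last pose, push and grip.
It fails at once if the tray is tipped more than 0.4 rad (23 degrees) (angle between tray's own z axis and vertical above 0.4 rad).
It fails at once if the bottle is moved by more than 30 mm (distance of bottle from where it was at the start of the episode above 0.03 m).
It fails at once if the pot is moved by more than 30 mm (distance of pot from where it was at the start of the episode above 0.03 m).
It fails at once if the cap is moved by more than 30 mm (distance of cap from where it was at the start of the episode above 0.03 m).
It also fails if it takes over 67 s, if anything falls off the work surface, if the arm or the gripper's body presses on something with over 40 N, if the wrist force passes 120 N, or if a joint passes its speed limit or range.

## Working session

There is one attempt and no reset: what is moved stays moved. The work goes in short steps, Python scripts to look and compute and a shell command to move; the robot and the scene stay as the last step left them, time stands still between calls to the robot, and variables do not carry over. Pictures are saved under pics/ and viewed, at most 10 in all, crops included, and the job is handed in when it is done.

```bash
mkdir -p pics; cat > h.py <<'E'
import numpy as np,cv2
from workcell import telemetry,eyes,env
def ray(c,u,v):
    f=210/np.tan(np.radians(c['fovy'])/2)
    return np.array(c['rotation'])@np.array([(u-c['cx'])/f,(v-c['cy'])/f,1.])
def at(c,u,v,z):
    d=ray(c,u,v);o=np.array(c['xyz']);return (o+d*(z-o[2])/d[2])
def save(c,n,k=1,crop=None):
    im=c['color'][:,:,::-1]
    if crop: l,t,r,b=crop; im=im[t:b,l:r]
    cv2.imwrite('pics/'+n,cv2.resize(im,None,fx=k,fy=k))
E
python3 - <<'E'
from h import *
import numpy as np
for n in('scene','top'):
    c=eyes.camera(n);save(c,n+'0.png',1.4);print(n,c['fovy'],c['cx'],c['cy'],np.round(c['xyz']),np.round(c['rotation'],3).tolist())
    for q in('tray','light_plate','stand','seed_a_center','bottle','pot','cap'):
        for r in eyes.cut_out(n,q):
            ys,xs=np.nonzero(r['pixels']);print(q,round(r['confidence'],2),np.round(r['box']),xs.mean().round(1),ys.mean().round(1),at(c,xs.mean(),ys.mean(),10).round())
s=telemetry.observe();print(s)
E
```

```text
scene 45.878434405242196 282.8580992528427 210.77392697617591 [1161. -811.  863.] [-2.155, -0.734, 0.346]Traceback (most recent call last):
  File "<stdin>", line 7, in <module>
  File "h.py", line 7, in at
    d=ray(c,u,v);o=np.array(c['xyz']);return (o+d*(z-o[2])/d[2])
                                                           ~^^^
IndexError: invalid index to scalar variable.
```

Rotation is a rotation vector.

```bash
sed -i "s/return np.array(c\['rotation'\])@/return cv2.Rodrigues(np.array(c['rotation'],float))[0]@/" h.py
python3 - <<'E'
from h import *
import numpy as np
for n in('scene','top'):
    c=eyes.camera(n);save(c,n+'0.png',1.4);print(n,c['fovy'],c['cx'],c['cy'],np.round(c['xyz']),np.round(c['rotation'],3).tolist())
    for q in('tray','light_plate','stand','seed_a_center','bottle','pot','cap'):
        for r in eyes.cut_out(n,q):
            ys,xs=np.nonzero(r['pixels']);print(q,round(r['confidence'],2),np.round(r['box']),xs.mean().round(1),ys.mean().round(1),at(c,xs.mean(),ys.mean(),10).round())
s=telemetry.observe();print(s)
E
```

```text
scene 45.878434405242196 282.8580992528427 210.77392697617591 [1161. -811.  863.] [-2.155, -0.734, 0.346]
tray 0.85 [152. 245. 251. 312.] 202.6 276.1 [ 522. -286.   10.]
light_plate 0.78 [238. 193. 296. 234.] 265.2 214.3 [494. -19.  10.]
stand 0.7 [312. 156. 344. 183.] 328.5 168.5 [508. 269.  10.]
seed_a_center 0.52 [225. 263. 243. 279.] 233.2 269.2 [ 564. -225.   10.]
bottle 0.77 [343. 187. 367. 232.] 354.9 210.3 [677. 144.  10.]
pot 0.89 [309. 251. 329. 279.] 320.4 263.0 [716. -81.  10.]
cap 0.76 [338. 236. 357. 248.] 345.4 240.5 [721.  25.  10.]
top 56.43630105045575 276.18466746941255 212.0832213539441 [392. -36. 837.] [-2.079, 2.141, -0.218]
tray 0.69 [353. 185. 433. 280.] 391.2 233.4 [ 513. -281.   10.]
light_plate 0.89 [230. 210. 307. 286.] 267.3 248.3 [489. -16.  10.]
stand 0.57 [ 96. 233. 162. 269.] 130.1 248.4 [497. 276.  10.]
seed_a_center 0.47 [359. 197. 380. 214.] 369.0 205.2 [ 576. -238.   10.]
bottle 0.8 [199. 136. 225. 168.] 210.2 151.1 [710. 107.  10.]
pot 0.73 [292. 127. 310. 148.] 301.7 138.6 [734. -99.  10.]
cap 0.75 [238. 136. 258. 157.] 246.2 146.4 [719.  26.  10.]
{'time_s': 0.9, 'joint_pos': array([ 1.22081157,  0.33319018,  0.03991489,  1.46541064, -0.01342005,
        1.34332872, -0.05853968]), 'dq': array([ 4.99507949e-04,  6.29019977e-04, -1.04460395e-05, -7.58961580e-04,
       -2.80368650e-04, -1.78973607e-04,  1.31288446e-03]), 'effort': array([ 3.53483601e-04, -6.56127477e+01,  1.33304905e+00, -4.04060912e+01,
       -5.99924871e-02,  3.49489530e-02,  2.06870979e-06]), 'position': array([ 161.28097451, -629.62941712,  239.54722921]), 'ee_rot': array([-3.11687112e+00, -3.92752300e-01, -1.46440662e-05]), 'wrist_force': array([ 0.22157544,  0.2655017 , -0.91628528]), 'wrist_torque': array([-0.01310818,  0.0189664 , -0.01246252]), 'grip_force': 0.0, 'finger_gap': 0.9994916811554069}
```

View pics/top0.png

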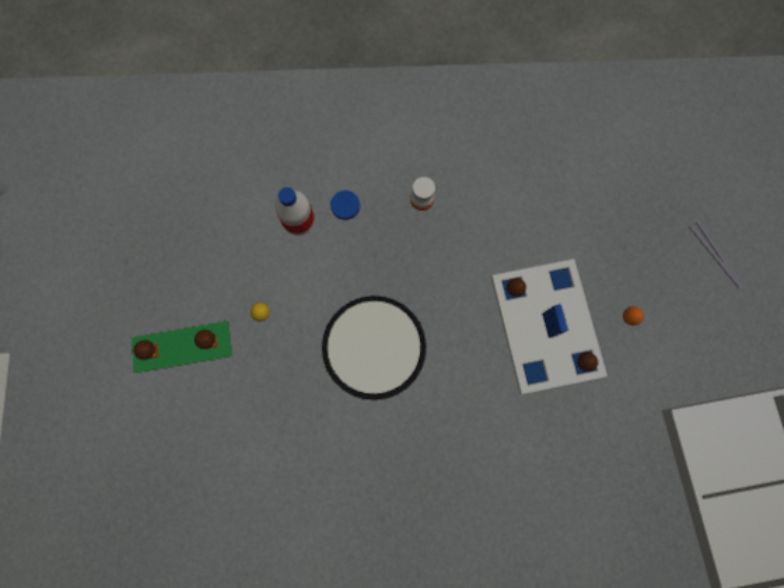

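View pics/scene0.png

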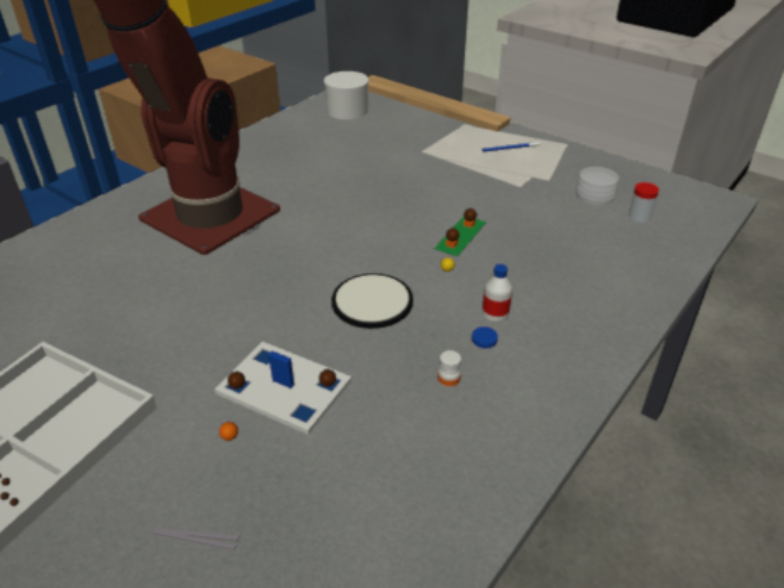

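The top view shows the tray at about (393,233) in camera pixels, with seeds in its upper-left and lower-right pockets. The stand is at (130,248), the plate at (267,248), and the yellow ball (186,222) and orange ball (452,225) are decoys. Next I'll measure by colour.

```bash
cat > m.py <<'E'
from h import *
def hull_rect(c,mask,z):
    cn,_=cv2.findContours(mask.astype(np.uint8),0,2);p=cv2.convexHull(np.vstack(cn))[:,0]
    P=np.array([at(c,u,v,z)[:2] for u,v in p],np.float32);return cv2.minAreaRect(P)
def seeds(c,n,dil=1):
    out=[]
    for r in eyes.cut_out(n,'seed_c_center'):
        ys,xs=np.nonzero(r['pixels']);l,t,R,b=r['box'];out.append((round(r['confidence'],2),(l+R)/2,(t+b)/2,xs.mean(),ys.mean(),np.median(c['color'][ys,xs],0)))
    return out
def brown(c):
    h=cv2.cvtColor(c['color'],cv2.COLOR_RGB2HSV);r,g,b=[c['color'][:,:,i].astype(int) for i in range(3)]
    m=((r<110)&(r>g+12)&(g<60)&(b<50)).astype(np.uint8)
    n,l,s,ce=cv2.connectedComponentsWithStats(m);return [(s[i],ce[i]) for i in range(1,n) if s[i,4]>40]
E
python3 - <<'E'
from m import *
for n in('top','scene'):
    c=eyes.camera(n);im=c['color'].astype(int);r,g,b=im[...,0],im[...,1],im[...,2]
    for s,ce in brown(c):
        u=s[0]+(s[2]-1)/2;v=s[1]+(s[3]-1)/2
        print(n,'brown',s,ce.round(1),'z29',at(c,*ce,29).round(1)[:2],'z21',at(c,*ce,21).round(1)[:2])
    for x in eyes.cut_out(n,'seed_a_center'): print('net',x['confidence'],np.round(x['box']))
    g_=(g>r+30)&(g>b+20); print('stand',hull_rect(c,g_,4))
    t=max(eyes.cut_out(n,'tray'),key=lambda x:x['confidence'])['box'].__iter__();l,T,R,B=[int(q) for q in t]
    w=np.zeros(r.shape,bool);w[T-8:B+8,l-8:R+8]=True;w&=(r>120)&(g>120)&(b>110)
    print('tray',hull_rect(c,w,11))
    bl=np.zeros(r.shape,np.uint8);bl[T-8:B+8,l-8:R+8]=1;bl&=((b>r+40)).astype(np.uint8)
    k,_,s,ce=cv2.connectedComponentsWithStats(bl)
    for i in range(1,k):
        if s[i,4]>25:print('blue',s[i],ce[i].round(1),at(c,*ce[i],6).round(1)[:2],at(c,*ce[i],74).round(1)[:2])
    p=max(eyes.cut_out(n,'light_plate'),key=lambda x:x['confidence'])['pixels'];print('plate',hull_rect(c,p,12))
E
```

```text
top brown [200 150  24  17 153] [213.8 160.8] z29 [680.3  95.4] z21 [683.2  96.7]
top brown [362 199  13  12 121] [368.6 204.5] z29 [ 573.  -232.9] z21 [ 574.8 -234.8]
top brown [445 219  12  13  71] [448.9 226.5] z29 [ 520.9 -396.9] z21 [ 522.2 -400.4]
top brown [139 236  16  13 151] [146.4 242.1] z29 [506.8 235. ] z21 [507.9 237.7]
top brown [ 96 244  17  12 157] [103.5 249.5] z29 [493.9 323.5] z21 [495.  327.1]
top brown [414 252  13  13 130] [419.8 257.9] z29 [ 457.4 -329.3] z21 [ 458.1 -332.2]
net 0.58 [359. 195. 376. 213.]
stand ((500.3222351074219, 279.9881896972656), (55.30950164794922, 149.16622924804688), 8.38174057006836)
tray ((516.6656494140625, -281.60009765625), (186.60263061523438, 132.10812377929688), 9.710000038146973)
blue [393 192  15  15 164] [400.2 198.9] [ 588.7 -308.3] [ 572.6 -286.1]
blue [359 201   8  13  30] [361.5 207.1] [ 572.8 -222.7] [ 558.  -207.5]
blue [395 218  11  19 109] [400.  226.9] [ 526.9 -302.1] [ 515.9 -280.3]
blue [409 253   8  14  38] [411.6 259.3] [ 456.9 -320.1] [ 451.5 -296.9]
blue [374 258  16  16 189] [381.6 265.6] [ 445.6 -255.7] [ 44
[... 472 characters left out ...]
brown [229 264  10  12  94] [233.4 269.7] z29 [ 578.5 -238.9] z21 [ 572.9 -233.4]
scene brown [163 266  11  11 100] [168.3 271.1] z29 [ 462.2 -334.5] z21 [ 455.5 -330. ]
net 0.5 [227. 260. 241. 279.]
net 0.39 [337. 237. 357. 249.]
stand ((500.6509704589844, 283.0486755371094), (56.517906188964844, 153.9141845703125), 7.726255416870117)
tray ((515.5209350585938, -282.78594970703125), (192.7452850341797, 145.6814422607422), 9.895434379577637)
blue [183 251  26  26 376] [198.2 261.8] [ 477.  -255.6] [ 531.3 -299.7]
blue [209 290  16  11 102] [216.4 294.9] [ 584.8 -305.4] [ 630.5 -345.6]
plate ((493.395263671875, -17.329208374023438), (159.40911865234375, 169.97299194335938), 29.217592239379883)
```

Stand and tray fit their known sizes. The tray is at (516.5,-282) with yaw 9.7°, well1 at (588,-308) and well3 at (445,-256). The stand seeds are at (494,325) and (507,236.5), and the plate is at (490.5,-16). Moving to the stand.

```bash
python3 -m creep '{"travel":[[50,40,0],[90,75,0],[130,110,0],[170,145,0],[210,180,0],[240,220,0],[260,265,0],[280,310,0],[300,355,0],[320,400,0]],"spin":[-5,-5,-5,-5,-5,-5,-5,-5,-5,-5]}' 60 15
python3 -m creep '{"travel":[[10,45,0],[18,90,0],[22,135,0],[24,180,0],[25,225,0],[26,270,0],[26,315,0],[26,360,0],[26,405,0],[26,450,0]],"spin":[0,0,0,0,0,0,0,0,0,0]}'
```

```text
time_s: 2.3
position: [472.7, -248.2, 239.8]
ee_rot: [3.131, 0.256, 0.001]
wrist_force: [0.9, -0.7, 0.4]
finger_gap: 0.696
grip_force: 0.0
time_s: 3.3
position: [498.0, 201.7, 239.9]
ee_rot: [3.131, 0.256, 0.002]
wrist_force: [1.8, -0.2, -0.5]
finger_gap: 0.692
grip_force: 0.0
```

```bash
python3 -m creep '{"travel":[[0,16,-40],[0,16,-80],[0,16,-120],[0,16,-120],[0,16,-120],[0,16,-120]],"spin":[0,0,0,0,0,0]}'
python3 - <<'E'
from m import *
for n in('top','scene'):
    c=eyes.camera(n);save(c,n+'1.png',4,(70,190,230,290) if n=='top' else (270,90,410,220))
E
```

```text
time_s: 3.9
position: [499.5, 216.5, 122.0]
ee_rot: [-3.13, -0.256, -0.005]
wrist_force: [-0.0, -0.6, 0.4]
finger_gap: 0.691
grip_force: 0.0
```

View pics/scene1.png

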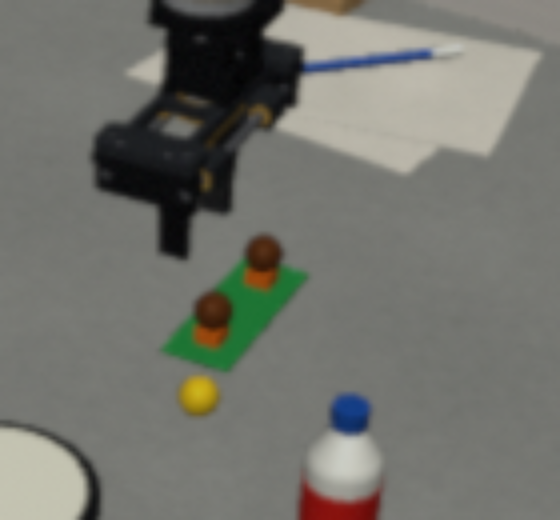

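The gripper stands above and a bit −y of the near seed (crop ~(212,310)). The measured pose is short of my sum, so I'll correct by it.

```bash
python3 -m creep '{"travel":[[7,20,0],[7,20,0],[7,20,0],[7,20,0]],"spin":[0,0,0,0]}'
```

```text
time_s: 4.4
position: [505.3, 235.4, 120.1]
ee_rot: [3.131, 0.256, 0.001]
wrist_force: [0.1, -0.3, -0.8]
finger_gap: 0.69
grip_force: 0.0
```

Descend: the TCP goes to z 36, 7 mm above the seed centre, so the tips are at 19.

```bash
python3 -m creep '{"travel":[[1,1,-30],[2,1,-60],[2,1,-84],[2,1,-84],[2,1,-84],[2,1,-84]],"spin":[0,0,0,0,0,0]}'
python3 - <<'E'
from m import *
c=eyes.camera('scene');save(c,'scene2.png',5,(280,120,380,200))
E
python3 -m creep '{"travel":[[0,0,0],[0,0,0],[0,0,0],[0,0,0],[0,0,0],[0,0,0]],"spin":[0,0,0,0,0,0]}' 20 10
```

```text
time_s: 5.0
position: [508.1, 237.2, 37.2]
ee_rot: [-3.131, -0.256, -0.003]
wrist_force: [0.3, 0.1, 0.6]
finger_gap: 0.689
grip_force: 0.0
time_s: 5.65
position: [507.2, 237.0, 35.6]
ee_rot: [-3.131, -0.256, -0.0]
wrist_force: [0.4, -0.5, 0.7]
finger_gap: 0.333
grip_force: 10.0
```

View pics/scene2.png

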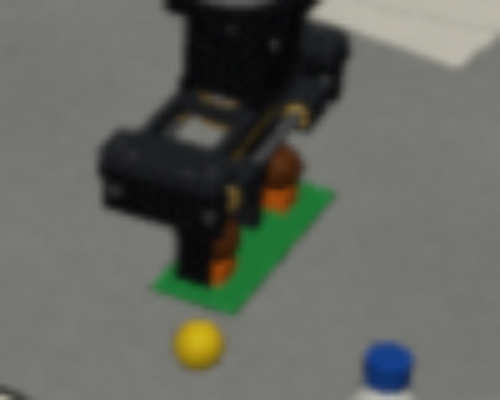

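Seed held (29 mm, 10 N). Lift and carry toward well1 (588,-308).

```bash
python3 -m creep '{"travel":[[0,0,15],[0,0,40],[0,0,70],[2,-10,100],[5,-35,110],[10,-70,110],[16,-110,110],[22,-150,110],[28,-190,110],[34,-230,110]],"spin":[0,0,0,0,0,0,0,0,0,0]}'
python3 -m creep '{"travel":[[6,-40,0],[12,-80,0],[18,-120,0],[24,-160,0],[30,-200,0],[36,-240,0],[42,-280,0],[46,-305,0],[47,-315,0],[47,-315,0]],"spin":[0,0,0,0,0,0,0,0,0,0]}'
python3 -m creep '{"travel":[[0,0,0],[0,0,0]],"spin":[0,0]}'
```

```text
time_s: 6.65
position: [541.3, 5.5, 146.9]
ee_rot: [3.131, 0.257, 0.002]
wrist_force: [1.2, -0.2, -0.0]
finger_gap: 0.334
grip_force: 10.0
time_s: 7.65
position: [587.9, -308.9, 145.9]
ee_rot: [-3.131, -0.254, -0.0]
wrist_force: [-0.4, -0.1, 0.4]
finger_gap: 0.334
grip_force: 10.0
time_s: 7.85
position: [588.6, -305.7, 146.0]
ee_rot: [-3.13, -0.261, -0.001]
wrist_force: [0.4, -0.9, -0.0]
finger_gap: 0.332
grip_force: 10.0
```

```bash
python3 -m creep '{"travel":[[0,-1,-35],[0,-2,-70],[0,-2,-95],[0,-2,-108],[0,-2,-115],[0,-2,-115],[0,-2,-115]],"spin":[0,0,0,0,0,0,0]}'
python3 -m creep '{"travel":[[0,0,0],[0,0,0],[0,0,0],[0,0,0],[0,0,0],[0,0,0],[0,0,20],[0,0,50],[0,0,90],[0,0,120]],"spin":[0,0,0,0,0,0,0,0,0,0]}' 45
```

```text
time_s: 8.55
position: [589.0, -310.1, 32.0]
ee_rot: [3.13, 0.257, 0.003]
wrist_force: [0.9, 0.3, 0.6]
finger_gap: 0.333
grip_force: 10.0
time_s: 9.55
position: [588.5, -310.1, 152.9]
ee_rot: [3.13, 0.257, 0.002]
wrist_force: [1.3, -0.4, 0.8]
finger_gap: 0.52
grip_force: 0.0
```

```bash
python3 -m creep '{"travel":[[-6,30,0],[-12,70,0],[-18,110,0],[-24,150,0],[-30,190,0],[-36,230,0],[-42,270,0],[-48,310,0],[-54,350,0],[-60,390,0]],"spin":[0,0,0,0,0,0,0,0,0,0]}' 60
python3 -m creep '{"travel":[[-5,35,0],[-10,70,0],[-16,110,0],[-22,150,0],[-28,190,0],[-32,220,0],[-35,240,0],[-35,245,0],[-35,245,0],[-35,245,0]],"spin":[0,0,0,0,0,0,0,0,0,0]}'
python3 - <<'E'
from m import *
c=eyes.camera('top');save(c,'top3.png',5,(340,170,450,290))
for s,ce in brown(c): print(s,ce.round(1),at(c,*ce,21).round(1)[:2],at(c,*ce,29).round(1)[:2])
print(telemetry.observe()['position'])
E
```

```text
time_s: 10.55
position: [527.7, 81.5, 150.8]
ee_rot: [3.131, 0.256, 0.001]
wrist_force: [0.4, -0.1, 0.7]
finger_gap: 0.686
grip_force: 0.0
time_s: 11.55
position: [493.7, 323.4, 150.4]
ee_rot: [3.13, 0.254, -0.0]
wrist_force: [-0.3, 0.1, -0.0]
finger_gap: 0.688
grip_force: 0.0
[201 150  23  17 151] [213.9 160.9] [683.1  96.4] [680.3  95.1]
[   0  190   31   63 1507] [ 12.5 220. ] [563.7 525.2] [562.1 519.7]
[397 191  13  12 118] [403.1 196.5] [ 590.2 -310.2] [ 588.3 -307.6]
[362 199  13  12 118] [368.7 204.4] [ 575. -235.] [ 573.3 -233.1]
[445 219  12  13  71] [448.9 226.5] [ 522.2 -400.4] [ 520.9 -396.9]
[ 97 248  16   8  88] [103.3 251.7] [490.4 327.2] [489.4 323.7]
[413 252  14  13 136] [419.6 257.9] [ 458.1 -331.8] [ 457.4 -328.9]
[   0  283   83  137 5770] [ 27.4 373.5] [254.4 461.9] [255.7 457. ]
[493.85341832 323.22890968 150.43895297]
```

View pics/top3.png

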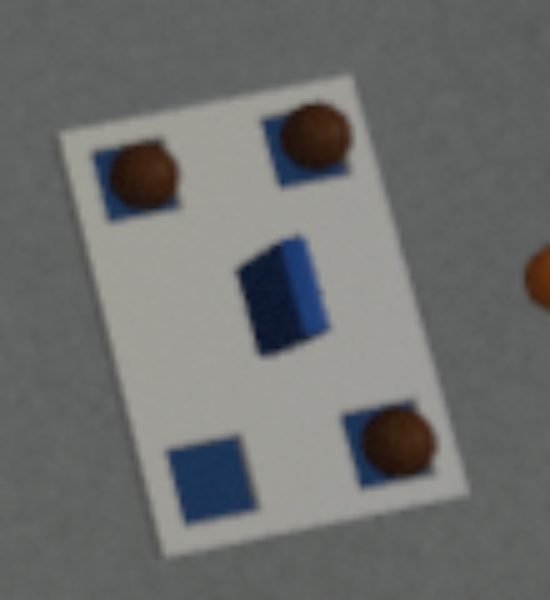

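The seed sits in well1 (crop (316,136)). The tray hasn't moved, and only the lower-left pocket is empty. Take the second seed.

```bash
python3 -m creep '{"travel":[[0,2,-40],[0,2,-80],[0,2,-110],[0,2,-114],[0,2,-114],[0,2,-114]],"spin":[0,0,0,0,0,0]}'
python3 -m creep '{"travel":[[0,0,0],[0,0,0],[0,0,0],[0,0,0],[0,0,0],[0,0,0]],"spin":[0,0,0,0,0,0]}' 20 10
```

```text
time_s: 12.2
position: [494.3, 327.3, 38.4]
ee_rot: [-3.13, -0.255, -0.003]
wrist_force: [0.4, 0.3, -0.4]
finger_gap: 0.692
grip_force: 0.0
time_s: 12.8
position: [493.5, 326.7, 36.8]
ee_rot: [3.131, 0.256, 0.001]
wrist_force: [-0.4, -2.3, 5.3]
finger_gap: 0.332
grip_force: 10.0
```

```bash
python3 -m creep '{"travel":[[0,0,15],[0,0,40],[0,0,70],[0,-10,100],[0,-35,110],[0,-70,110],[0,-110,110],[0,-150,110],[0,-190,110],[0,-230,110]],"spin":[0,0,0,0,0,0,0,0,0,0]}'
python3 -m creep '{"travel":[[0,-40,0],[0,-80,0],[-5,-120,0],[-12,-160,0],[-20,-200,0],[-28,-240,0],[-36,-280,0],[-42,-320,0],[-47,-345,0],[-48,-353,0]],"spin":[0,0,0,0,0,0,0,0,0,0]}'
python3 -m creep '{"travel":[[0,0,0],[0,0,0],[0,0,0]],"spin":[0,0,0]}'
```

```text
time_s: 13.8
position: [493.0, 95.9, 147.6]
ee_rot: [-3.131, -0.258, -0.002]
wrist_force: [0.5, -0.0, 0.3]
finger_gap: 0.337
grip_force: 10.0
time_s: 14.8
position: [444.4, -258.8, 147.3]
ee_rot: [3.131, 0.251, 0.001]
wrist_force: [0.7, 0.5, 0.4]
finger_gap: 0.336
grip_force: 10.0
time_s: 15.1
position: [445.8, -254.3, 146.8]
ee_rot: [-3.13, -0.26, -0.001]
wrist_force: [0.3, -0.2, 0.6]
finger_gap: 0.331
grip_force: 10.0
```

```bash
python3 -m creep '{"travel":[[0,0,-35],[0,-1,-70],[0,-1,-95],[0,-1,-108],[0,-1,-115],[0,-1,-115],[0,-1,-115]],"spin":[0,0,0,0,0,0,0]}'
python3 -m creep '{"travel":[[0,0,0],[0,0,0],[0,0,0],[0,0,0],[0,0,0],[0,0,0],[0,0,20],[0,0,50],[0,0,90],[0,0,120]],"spin":[0,0,0,0,0,0,0,0,0,0]}' 45
python3 -m creep '{"travel":[[-10,30,0],[-10,70,0],[-10,110,0],[-10,150,0],[-10,190,0],[-10,190,0]],"spin":[0,0,0,0,0,0]}' 60
python3 - <<'E'
from m import *
c=eyes.camera('top');save(c,'top4.png',5,(340,170,450,290))
for s,ce in brown(c): 
    if s[4]<150: print(s,ce.round(1),at(c,*ce,21).round(1)[:2])
im=c['color'].astype(int);w=np.zeros((420,560),bool);w[177:288,345:441]=True;w&=im.min(2)>115
print(hull_rect(c,w,11))
E
```

```text
time_s: 15.8
position: [446.0, -257.2, 32.6]
ee_rot: [3.13, 0.257, 0.002]
wrist_force: [-0.1, -0.5, 0.7]
finger_gap: 0.337
grip_force: 10.0
time_s: 16.8
position: [445.5, -257.1, 153.7]
ee_rot: [3.131, 0.257, 0.002]
wrist_force: [0.2, -0.9, 0.3]
finger_gap: 0.517
grip_force: 0.0
time_s: 17.4
position: [435.2, -62.0, 151.9]
ee_rot: [-3.13, -0.267, -0.001]
wrist_force: [-0.8, -0.3, 0.3]
finger_gap: 0.689
grip_force: 0.0
[201 152  23  15 131] [213.7 161.1] [682.5  96.8]
[397 191  13  12 123] [402.8 196.7] [ 589.8 -309.4]
[445 220  10  12  47] [448.2 226.7] [ 521.8 -398.8]
[413 252  14  13 140] [419.3 258. ] [ 457.9 -331.1]
((529.2972412109375, -311.0630187988281), (270.97607421875, 170.949951171875), 17.648292541503906)
```

View pics/top4.png

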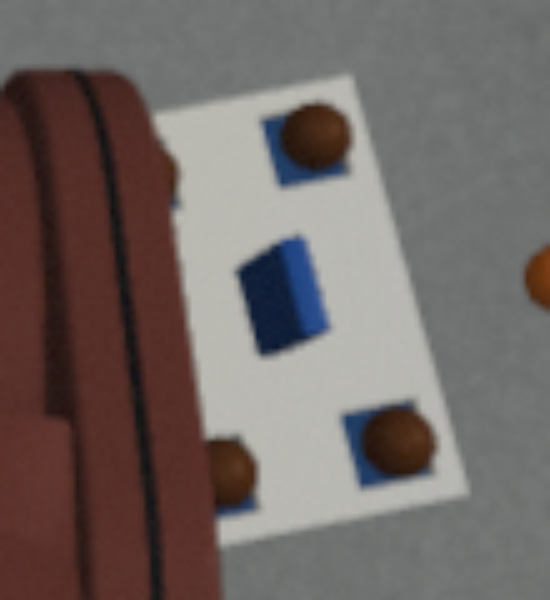

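All four seeds are in their pockets, including the new one at crop (232,472). The tray is unmoved, so go above the grip.

```bash
python3 -m creep '{"travel":[[15,-35,0],[30,-75,0],[45,-115,0],[60,-155,0],[72,-190,0],[80,-213,0],[81,-217,0],[81,-217,0],[81,-217,0],[81,-217,0]],"spin":[0,0,0,0,0,0,0,0,0,0]}' 50
python3 -m creep '{"travel":[[0,0,0],[0,0,0]],"spin":[0,0]}'
```

```text
time_s: 18.45
position: [516.1, -282.9, 151.7]
ee_rot: [-3.131, -0.259, 0.0]
wrist_force: [0.4, -0.2, 0.2]
finger_gap: 0.574
grip_force: 0.0
time_s: 18.65
position: [516.2, -283.5, 151.8]
ee_rot: [3.131, 0.258, 0.0]
wrist_force: [0.6, 0.6, 1.2]
finger_gap: 0.576
grip_force: 0.0
```

```bash
python3 -m creep '{"travel":[[0,1,-35],[0,1,-65],[0,1,-85],[0,1,-93],[0,1,-93],[0,1,-93],[0,1,-93]],"spin":[0,0,0,0,0,0,0]}'
python3 -m creep '{"travel":[[0,0,0],[0,0,0],[0,0,0],[0,0,0],[0,0,0],[0,0,0],[0,0,0],[0,0,0]],"spin":[0,0,0,0,0,0,0,0]}' 5 35
```

```text
time_s: 19.35
position: [517.0, -283.5, 60.0]
ee_rot: [3.13, 0.256, 0.003]
wrist_force: [-0.6, -0.0, 0.1]
finger_gap: 0.573
grip_force: 0.0
time_s: 20.15
position: [516.1, -282.9, 58.5]
ee_rot: [-3.131, -0.257, 0.0]
wrist_force: [-0.1, 0.9, 0.9]
finger_gap: 0.133
grip_force: 35.0
```

```bash
python3 -m creep '{"travel":[[0,0,2],[0,0,6],[0,0,12],[0,0,20],[0,0,28],[0,0,36],[0,0,44],[0,0,51],[0,0,57],[0,0,60]],"spin":[0,0,0,0,0,0,0,0,0,0]}'
python3 -m creep '{"travel":[[0,0,0],[0,0,0],[0,0,3],[0,0,9],[0,0,17],[0,0,26],[0,0,35],[0,0,44],[0,0,50],[0,0,52]],"spin":[0,0,0,0,0,0,0,0,0,0]}'
python3 - <<'E'
from m import *
c=eyes.camera('scene');save(c,'scene5.png',4,(120,180,300,320))
E
```

```text
time_s: 21.15
position: [516.4, -283.2, 119.3]
ee_rot: [3.131, 0.256, 0.001]
wrist_force: [-0.5, 0.7, -3.8]
finger_gap: 0.13
grip_force: 35.0
time_s: 22.15
position: [516.5, -283.2, 171.6]
ee_rot: [3.13, 0.256, 0.002]
wrist_force: [0.6, 0.1, -4.4]
finger_gap: 0.138
grip_force: 35.0
```

View pics/scene5.png

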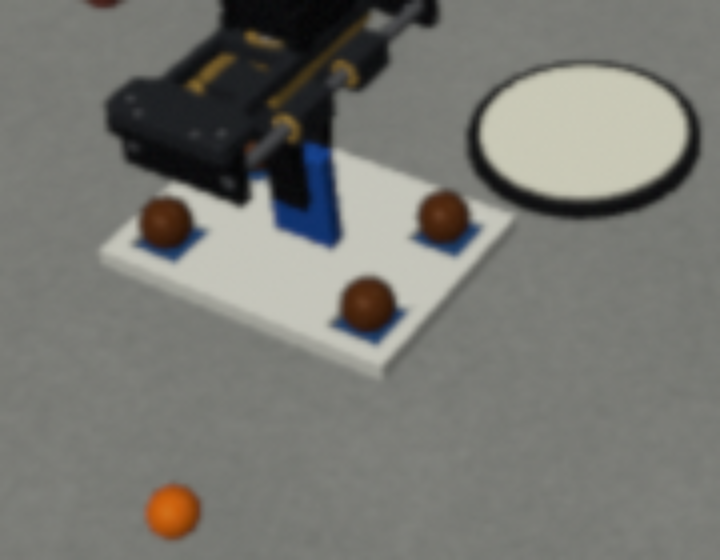

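The tray is lifted and level, with the seeds visible at crop (166,222), (368,304) and (443,216) and the fourth behind the gripper. Carry it gently by (-25,+267).

```bash
python3 -m creep '{"travel":[[0,1,0],[0,3,0],[-1,6,0],[-1,10,0],[-1,15,0],[-2,21,0],[-3,28,0],[-3,36,0],[-4,44,0],[-5,53,0]],"spin":[0,0,0,0,0,0,0,0,0,0]}'
python3 -m creep '{"travel":[[-1,10,0],[-2,20,0],[-3,30,0],[-4,40,0],[-5,50,0],[-6,60,0],[-7,70,0],[-8,80,0],[-9,90,0],[-10,100,0]],"spin":[0,0,0,0,0,0,0,0,0,0]}'
python3 -m creep '{"travel":[[-1,10,0],[-2,20,0],[-3,30,0],[-4,40,0],[-5,50,0],[-6,60,0],[-7,70,0],[-8,79,0],[-8,87,0],[-9,94,0]],"spin":[0,0,0,0,0,0,0,0,0,0]}'
python3 -m creep '{"travel":[[0,7,0],[-1,12,0],[-1,16,0],[-1,18,0],[-1,19,0],[-1,19,0],[-1,19,0],[-1,19,0],[-1,19,0],[-1,19,0]],"spin":[0,0,0,0,0,0,0,0,0,0]}'
python3 - <<'E'
from m import *
c=eyes.camera('scene');save(c,'scene6.png',4,(190,110,350,250))
print(telemetry.observe()['position'])
E
```

```text
time_s: 23.2
position: [511.1, -229.3, 170.6]
ee_rot: [-3.131, -0.257, -0.0]
wrist_force: [-0.1, 1.0, -3.9]
finger_gap: 0.135
grip_force: 35.0
time_s: 24.2
position: [501.1, -129.2, 170.6]
ee_rot: [3.131, 0.257, 0.0]
wrist_force: [0.1, 0.1, -3.5]
finger_gap: 0.132
grip_force: 35.0
time_s: 25.2
position: [492.2, -35.4, 170.6]
ee_rot: [-3.131, -0.257, -0.0]
wrist_force: [0.3, 0.2, -3.9]
finger_gap: 0.137
grip_force: 35.0
time_s: 26.2
position: [491.1, -17.1, 170.5]
ee_rot: [-3.131, -0.256, 0.0]
wrist_force: [0.6, 0.5, -3.9]
finger_gap: 0.134
grip_force: 35.0
[491.14960067 -17.13029362 170.55270112]
```

View pics/scene6.png

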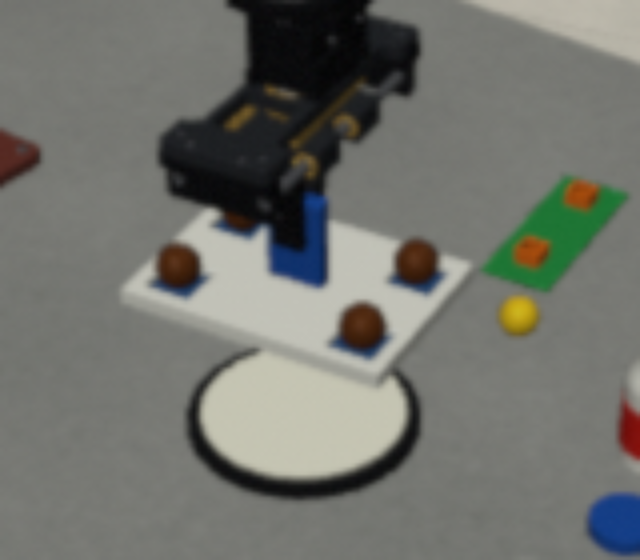

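The tray hangs level over the plate, with all four seeds in (the fourth at crop (240,215)). It is at (491,-17) with its underside about 112 mm above the bench. Handing in.

```bash
python3 -c "
from workcell import env
print(env.finish_job())"
```

```text
the job is handed in; nothing more can be done
None
```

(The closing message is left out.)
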